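# Free the left-hand spindle nut of a bench strip slitter

## Robot

A 6-joint arm with a two-finger parallel gripper is mounted at the origin on the work surface. World frame = base frame: x ahead of the robot, y to its left, z up, the work surface at z = 0. Lengths are in m, angles in rad, forces in N, time in s.
With the tool pointing down it reaches from about 0.225 to 0.875 m from the base axis. Payload 3.4 kg.
Tool frame: the origin (TCP) lies midway between the tips of the shut fingers; the grasp point (between the pads) lies 19 mm behind it; z points along the fingers, y is the line along which they close (so a half turn about z gives the same grasp; the last joint's range is limited). The gripper opens to 85 mm and grips with 20 to 120 N. Pads are 22 mm wide; open, the fingers measure 114 mm over their backs; the gripper's body (76 mm by 85 mm) begins 54 mm behind the grasp point. The pads swing forward as they close: fully open they stand 13 mm farther back than shut.
Start: joints at [1.046, 0.276, 1.505, -0, 1.361, -0.121], TCP at [0.226, 0.529, 0.231] pointing down, gripper open.
Joint ranges: [-2.89, 2.89], [-0.75, 2.08], [0.22, 2.7], [-1.18, 4.32], [0.11, 2.71], [-2.7, 2.7]. Speed limits (rad/s): [2.57, 2.57, 3.14, 3.14, 3.14, 3.14].

## Interface

Orientations are given as a unit quaternion [w, x, y, z].
In Python, from rig import * gives the robot as it stands.
- The arm moves only by the tool apply_moves, never from a script. Its argument "steps" is one flat list of numbers, 4 for each row, row after row: the shift along the world's x, y, z in cm, then the turn about the world's z in degrees. A call has 1 to 8 rows; each row is the pose to reach, as a shift and turn from the pose commanded when the call began; what a row does not reach only later rows make up. A row lasts 1/12 s, in which the tool goes at most 41.7 mm and 7.16 degrees, less where a joint would pass 70% of its speed; a pose out of reach is approached as far as the arm can. A call with a gripper value outside its range is refused whole. "jaw" is the closure in counts, from 0 (fully open) to 255 (shut), set as the call begins (left out, the last holds). The fingers move at their own pace and stop on an object; "newtons" is the grip in N (left out, the last holds). Time passes only in rows, so rows that repeat a pose let the fingers close. It gives the time, the measured TCP pose, the force, the opening and the grip force at its end, in the units of the state.
- get_state(): the state, without advancing time (a new reading comes with each control period).
- get_image(name): name is "scene" or "top"; returns the picture (400x640x3 uint8, red, green, blue); there is no depth.
- calibration(name): a dict with "fx", "fy", "cx", "cy" (pixels), "k1" (the pictures are not rectified: a ray, as slopes to the right and down, at radius r is drawn at 1 + k1 r^2 times it, then the intrinsics apply), "xyz" and "rotation" of the camera in the world. Camera axes: x right, y up, looking along -z (the intrinsics and any distortion apply to the point x, -y, -z); pixel columns grow to the right and rows downward; lengths in m; the calibration is good to about 2 mm. A picture is of the moment at which its call begins. calibration takes no time and is no camera call.
- sign_off(): hands the job in; it is judged then, once.
The state is a dict: "clock": time; "qpos": joint angles; "qd": joint speeds; "effort": joint torques, N m; "position": TCP position; "ee_rot": TCP orientation; "contact_force": force on the tool from outside, world axes, zero at the start; "moment": the same for the moment, N m; "width": finger opening in m; "gripper_force": force on a finger pad.
Only numpy, scipy, OpenCV 4.12 (cv2) and the standard library are available. Lean on these libraries where they do the work, as an engineer would, in place of code of your own. Each camera call takes 0.05 s, during which the arm holds its last target. There are 200 camera calls.

## Task

Take the T-key from its wooden holder and use it on the slitter head with the notched collar, whose clamp nut has a left-hand thread: press the key lightly but fully home in the nut's square recess, then unscrew the nut by turning it clockwise, keeping the key lightly pressed home but never leaning hard on it as the nut rises, until its engraved line meets the engraved line on the collar. Then stand the key back in its holder and let go, leaving the other slitter head and everything else on the bench as it was.

Things in the scene. Friction and masses are not known exactly. Their poses are not given: they have to be found in the camera images.
- key: Loose steel T-key, 96 mm tall, about 0.18 kg, standing upright in the holder at the start. Origin at the centre of its lower end face, z up along the shank towards the T-bar. The shank is 14 mm square with flats facing the key's x and y; its lowest 3 mm taper in to 11.6 mm square. The T-bar on top is 66 mm long along the key's x, 14 mm wide along y, flush with the shank's two y faces, and spans z = 80 to 96 mm. Grip it from above across y (14 mm) at mid-bar.
- holder: Fixed light-wood block 60 x 60 x 55 mm, origin at the centre of its underside, z up. A square hole 18 mm wide and 43 mm deep (floor 12 mm above the underside) opens in the middle of its top, sides parallel to the block's x and y. The key's lower end stands on the hole's floor, so the T-bar is 92 to 108 mm above the underside. At the start the key's axes are about parallel to the block's.
- notched_unit: Fixed slitter head with the left-hand nut: round grey housing 104 mm across, 55 mm high, with a thin cutter disc round it, topped by an aluminium collar 84 mm across, 8 mm thick. Ten short dark notches round the collar's rim mark the left-hand thread; in the gap they leave, an engraved dark line 12 mm long runs radially along the unit's +x. Origin at the centre of its underside, z up on the nut's axis.
- notched_nut_mouth (a point): Centre of the mouth of the square recess in the notched unit's nut, on the nut's axis, about 87 to 89 mm above the bench; turns and rises with the nut, z up. The nut is a round steel flange 60 mm across with a 36 mm square block 20 mm high on it; the recess is 15.8 mm wide and 15 mm deep, sides parallel to this point's x and y. The nut's engraved line lies on the flange along this point's +x direction.
- notched_nut_pad: Brass thrust pad that forms the floor of the notched unit's recess, 15 mm below its mouth and level; it turns and rises with the nut. The key's end bears on it when fully home; it is rigid and is harmed by a push of more than 25 N. Origin 5 mm below its bearing face.
- notched_nut (a joint): Angle of the notched unit's nut in rad, growing clockwise seen from above (unscrewing). Starts between 0 and 0.5. At 1.40 the nut's line meets the collar's line (its axes are then parallel to the unit's). The nut resists with about 0.15 N m and stays where it is left; as it unscrews it rises 2.5 mm per rad, up against whatever is bearing down in its recess. Thread ends at -0.15 (tight) and 2.2.
- plain_unit: The other fixed slitter head, the same in shape and size but with a smooth collar rim without notches. Not to be touched.
- plain_nut (a joint): Angle of the plain unit's nut in rad, growing clockwise seen from above; it must stay as it is.
- glue: Bystander: white glue bottle with orange cap, 68 mm across, 140 mm tall, origin at the centre of its underside.
- tape: Bystander: paper-coloured roll of masking tape lying flat, 84 mm across, 24 mm high, origin at the centre of its underside.
- brush: Bystander: wooden brush lying on the bench.
- tray: Bystander: teal paint tray 260 x 340 mm, 50 mm high, origin at the centre of its underside.

How it is judged:
On the way, in this order (a step that is already met when the one before it is completed fails the run):
1. the key is fully home, upright and lightly pressed (over 1 N) on the pad in the notched unit's recess before the nut has been unscrewed (horizontal distance between key and notched_nut_mouth below 0.004 m and z of key in the frame of notched_nut_mouth below -0.0125 m and angle between key's own z axis and vertical below 0.12 rad and contact force between key and notched_nut_pad above 1 N and value of joint notched_nut below 0.9 rad), for 0.1 s.
2. the nut is unscrewed clockwise to the mark with the key still pressed home (over 1 N) on the pad (value of joint notched_nut between 1.26 and 1.54 rad and contact force between key and notched_nut_pad above 1 N), for 0.1 s.
At the end, for the whole second after the job is handed in: The notched unit's nut stands with its line at the collar's line (joint 1.40 within 0.14 rad), and the key stands released, upright (within 0.15 rad) and still in the holder's hole, its end within 4 mm of the hole's floor (value of joint notched_nut between 1.26 and 1.54 rad and horizontal distance between key and holder below 0.008 m and z of key in the frame of holder below 0.016 m and angle between key's own z axis and vertical below 0.15 rad and linear speed of key below 0.02 m/s); the robot touches nothing.
It fails at once if the key leaned on hard: over 25 N on the pad, or over 60 N of contact in all with the notched unit (turning alone takes about 30 N, on the recess's flanks) (contact force between key and notched_nut_pad above 25 N or contact force between key and notched_unit above 60 N).
It fails at once if the nut tightened the wrong way up to its end, or turned far past the mark (value of joint notched_nut below -0.1 rad or value of joint notched_nut above 1.75 rad).
It fails at once if the notched unit gripped or pushed by the gripper itself instead of the key (contact force between the fingers and notched_unit above 5 N).
It fails at once if the plain unit pushed with the key or the gripper (contact force between any of key, the arm, the fingers and plain_unit above 5 N).
It fails at once if a bystander moved by more than 30 mm (distance of any of glue, tape, brush, tray from where it was at the start of the episode above 0.03 m).
It also fails if it takes over 54 s, if anything falls off the work surface, if the arm or the gripper's body presses on something with over 40 N, if the wrist force passes 120 N, or if a joint passes its speed limit or range.

## Working session

There is one attempt and no reset: what is moved stays moved. The work goes in short steps, Python scripts to look and compute and a tool call to move; the robot and the scene stay as the last step left them, time stands still between calls to the robot, and variables do not carry over. Pictures are saved under pics/ and viewed, at most 10 in all, crops included, and the job is handed in when it is done.

Besides the shell and the picture viewer there is one more tool, called after "Emit:" by a JSON object that holds its "api" and its "payload", one argument or row to a line. apply_moves: Moves the arm, as the interface text tells. Its arguments: {"type":"object","properties":{"steps":{"type":"array","items":{"type":"number"}},"jaw":{"type":"number"},"newtons":{"type":"number"}},"required":["steps"]}

```bash
mkdir -p pics
cat > h.py <<'E'
from rig import *
import numpy as np, cv2
def K(n):
    c=calibration(n); return c,np.array([[c['fx'],0,c['cx']],[0,c['fy'],c['cy']],[0,0,1.]]),np.array([c['k1'],0,0,0,0.])
def R_(c):
    r=np.array(c['rotation'],float)
    if r.size==4:
        from scipy.spatial.transform import Rotation as Ro
        return Ro.from_quat([r[1],r[2],r[3],r[0]]).as_matrix()
    return r.reshape(3,3)
def ray(n,px):
    c,k,d=K(n); u=(np.array(px,float).reshape(-1,2)-[c['cx'],c['cy']])/[c['fx'],c['fy']]
    rd=np.linalg.norm(u,axis=1); r=rd.copy()
    for _ in range(30): r=rd/(1+c['k1']*r*r)
    u=u*(r/np.maximum(rd,1e-9))[:,None]
    return np.array(c['xyz']),np.c_[u[:,0],-u[:,1],-np.ones(len(u))]@R_(c).T
def plane(n,px,z):
    o,d=ray(n,px); return o+d*((z-o[2])/d[:,2])[:,None]
def proj(n,P):
    c,k,d=K(n); q=(np.array(P,float).reshape(-1,3)-c['xyz'])@R_(c)
    u=np.c_[q[:,0],-q[:,1]]/-q[:,2:]; r2=(u**2).sum(1)[:,None]
    return u*(1+c['k1']*r2)*[c['fx'],c['fy']]+[c['cx'],c['cy']]
def snap(n,name):
    im=get_image(n); cv2.imwrite(f'pics/{name}.png',im[:,:,::-1]); return im
E
python3 - <<'E'
from h import *
for n in('scene','top'):
    print(calibration(n)); snap(n,n+'0')
print(get_state())
E
```

```text
{'fx': 473.7602737395858, 'fy': 473.7602737395858, 'cx': 324.25433087637236, 'cy': 200.0757390865354, 'k1': -0.1425715217478117, 'xyz': array([1.35651236, 0.60125729, 1.01272032]), 'rotation': array([0.45121093, 0.17770256, 0.33813092, 0.80653455])}
{'fx': 362.2328324322093, 'fy': 362.2328324322093, 'cx': 319.4499597958255, 'cy': 199.9223592995165, 'k1': -0.07089306163635073, 'xyz': array([0.45946587, 0.09110216, 1.37494072]), 'rotation': array([-0.6973254 , -0.02243491,  0.02685615,  0.71589993])}
{'clock': 0.1, 'qpos': array([ 1.04600836e+00,  2.76577318e-01,  1.50603870e+00, -4.22083789e-06,
        1.36072672e+00, -1.21034605e-01]), 'qd': array([-0.00151754, -0.0005124 , -0.0026842 , -0.00064187, -0.00112786,
       -0.00147283]), 'effort': array([ 2.58161548e-03, -4.17696011e+01, -2.46406603e+01, -2.23864222e-04,
        5.83048241e-03,  2.47849408e-05]), 'position': array([0.225678  , 0.52832627, 0.23048743]), 'ee_rot': array([-2.75719833e-04,  2.00507741e-01,  9.79691727e-01, -8.30473394e-04]), 'contact_force': array([-0.3161516 , -0.20118811,  0.37526084]), 'moment': array([ 0.03314654, -0.00476525, -0.0326337 ]), 'gripper_force': 0.0, 'width': 0.0856051880135874}
```

View pics/scene0.png

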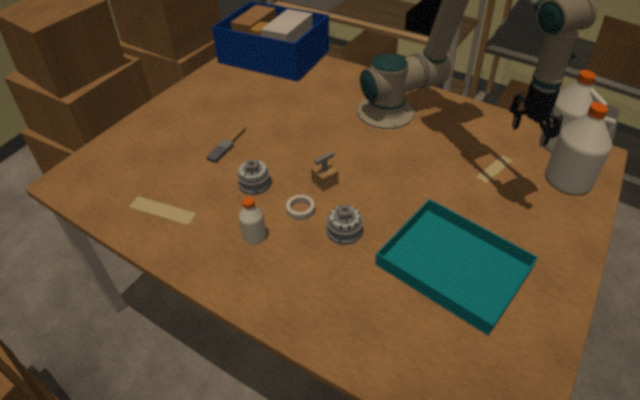

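View pics/top0.png

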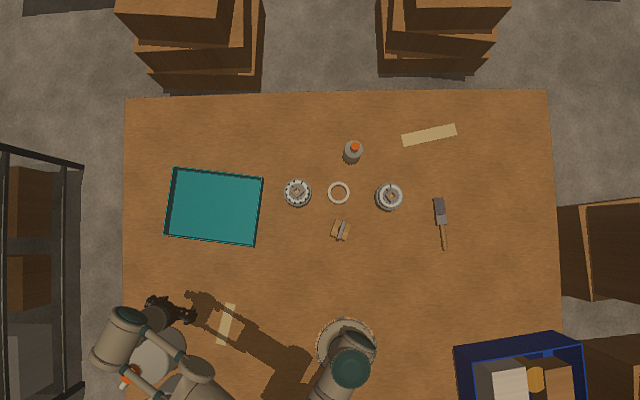

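The notched unit is at top (298,193) and scene (345,224). The key and holder are at top (341,230) and scene (323,165), and the plain unit is at top (389,197). Next I'll look at enlarged crops.

Run:
```python
from h import *
a=cv2.imread('pics/top0.png'); b=cv2.imread('pics/scene0.png')
f=lambda im,x,y,w,h,s:cv2.convertScaleAbs(cv2.resize(im[y:y+h,x:x+w],None,fx=s,fy=s,interpolation=cv2.INTER_CUBIC),alpha=1.5)
A=np.hstack([f(a,278,173,40,40,10),f(a,321,210,40,40,10)])
cv2.imwrite('pics/c1.png',A)
B=np.hstack([f(b,320,195,50,50,8),f(b,300,145,50,50,8)])
cv2.imwrite('pics/c2.png',B)
print(plane('top',[[298,193]],.088),plane('top',[[341,230]],.108),plane('scene',[[345,211]],.088),plane('scene',[[324,157]],.108))
```

```text
[[0.57596136 0.15767375 0.088     ]] [[0.4406915  0.00961198 0.108     ]] [[0.5902758  0.16836889 0.088     ]] [[0.44772548 0.01301676 0.108     ]]
```

View pics/c1.png

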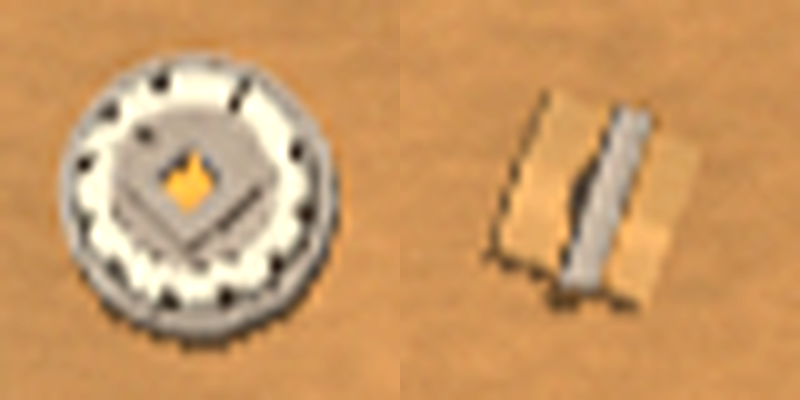

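View pics/c2.png

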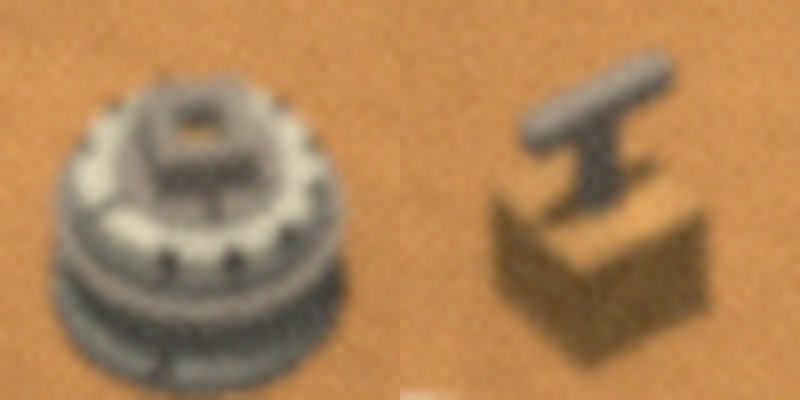

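The collar line points about −25° in world yaw and the nut line about +39°, so the joint starts near 0.28. The T-bar yaw is about −17°. I'll measure these with masks.

```bash
cat > meas.py <<'E'
from h import *
S=6
def up(im,x,y,w,h): return cv2.resize(im[y:y+h,x:x+w],None,fx=S,fy=S,interpolation=cv2.INTER_CUBIC)
def pts(mask,x,y):
    c=max(cv2.findContours(mask.astype(np.uint8),cv2.RETR_EXTERNAL,cv2.CHAIN_APPROX_NONE)[0],key=cv2.contourArea)
    return (cv2.convexHull(c)[:,0]+.5)/S-.5+[x,y]
def circ(P):
    A=np.c_[2*P[:,:2],np.ones(len(P))]; s=np.linalg.lstsq(A,(P[:,:2]**2).sum(1),rcond=None)[0]
    return s[:2],np.sqrt(s[2]+s[:2]@s[:2])
def hsv(im): return cv2.cvtColor(np.ascontiguousarray(im),cv2.COLOR_RGB2HSV)
E
python3 - <<'E'
from meas import *
for n,(x,y,w,h) in {'top':(278,173,40,40),'scene':(320,195,50,50)}.items():
    im=cv2.imread(f'pics/{n}0.png')[:,:,::-1]; H=hsv(up(im,x,y,w,h)).astype(int)
    low=H[...,1]<75
    p,q=np.percentile(H[...,2][low],[50,95]); m=low&(H[...,2]>(p+q)/2)
    P=pts(m,x,y); print(n,p,q,'collar',circ(plane(n,P,.063)))
    print('allgrey', circ(plane(n,pts(low,x,y),.05)))
im=cv2.imread('pics/top0.png')[:,:,::-1]
x,y=321,210;H=hsv(up(im,x,y,40,40)).astype(int)
for th in(60,80,100):
    m=(H[...,1]<th)&(H[...,2]>90)
    P=plane('top',pts(m,x,y),.108)[:,:2]; r=cv2.minAreaRect((P*1000).astype(np.float32)); print('bar',r)
# holder top incl. bar
im=cv2.imread('pics/scene0.png')[:,:,::-1]; x,y=312,145;H=hsv(up(im,x,y,26,26)).astype(int)
for th in(60,80,100):
    m=(H[...,1]<th); P=plane('scene',pts(m,x,y),.104)[:,:2]; print('barS',cv2.minAreaRect((P*1000).astype(np.float32)))
for n,px in (('top',[[(240.5/10-.5+278),92.5/10-.5+173],[145.5/10-.5+278,132.5/10-.5+173],[188.5/10-.5+278,185.5/10-.5+173]]),):
    print(plane(n,px[:1],.063),plane(n,px[1:2],.068),plane(n,px[2:],.075))
E
```

```text
top 128.0 185.0 collar (array([0.58530299, 0.16331453]), np.float64(0.04119636279464628))
allgrey (array([0.58275813, 0.16230373]), np.float64(0.051141056356827114))
scene 85.0 136.0 collar (array([0.58562676, 0.16570844]), np.float64(0.04153418788354332))
allgrey (array([0.60149951, 0.17218117]), np.float64(0.06283896505060957))
bar ((442.50482177734375, 9.629615783691406), (11.957218170166016, 64.3359375), 69.7960205078125)
bar ((442.4079284667969, 9.360175132751465), (12.888286590576172, 65.8044662475586), 69.8288803100586)
bar ((442.4961242675781, 9.326889038085938), (13.992776870727539, 66.72005462646484), 69.83000946044922)
barS ((456.6463623046875, 14.435127258300781), (78.57074737548828, 37.63115310668945), 13.743337631225586)
barS ((457.55078125, 14.191144943237305), (87.81302642822266, 42.18326187133789), 14.884676933288574)
barS ((456.7303161621094, 14.107261657714844), (91.2804946899414, 45.43339157104492), 15.468576431274414)
[[0.61902825 0.14512648 0.063     ]] [[0.60472932 0.17970514 0.068     ]] [[0.58434612 0.16413516 0.075     ]]
```

Emit:
{"api": "apply_moves", "payload": {
  "steps": [4,-10,0,1,8,-20,0,2,12,-30,0,3,16,-40,0,3,21.7,-51.9,0,3,21.7,-51.9,0,3,21.7,-51.9,0,3,21.7,-51.9,0,3],
  "jaw": 0
}}

```text
clock: 0.77
position: [0.3531, 0.2188, 0.2312]
ee_rot: [-0.0, 0.174, 0.985, -0.0]
contact_force: [1.3, 0.5, -0.9]
width: 0.0856
gripper_force: 0.0
```

Emit:
{"api": "apply_moves", "payload": {
  "steps": [0,0,0,0]
}}

```text
clock: 0.85
position: [0.3556, 0.2141, 0.2312]
ee_rot: [0.001, 0.179, 0.984, -0.002]
contact_force: [-0.5, 0.9, 0.1]
width: 0.085
gripper_force: 0.0
```

Emit:
{"api": "apply_moves", "payload": {
  "steps": [1.6,-3.8,0,0,3.2,-7.5,0,0,4.8,-11.3,0,0,6.4,-15.1,0,0,8.7,-20.5,-3,0,8.7,-20.5,-5,0,8.7,-20.5,-5,0,8.7,-20.5,-5,0]
}}

```text
clock: 1.52
position: [0.439, 0.0154, 0.1797]
ee_rot: [-0.002, 0.176, 0.984, 0.0]
contact_force: [-0.3, -1.1, -0.3]
width: 0.0851
gripper_force: 0.0
```

Run:
```python
from h import *
s=get_state(); print(s['position'],s['ee_rot'])
```

```text
[0.43899854 0.01536478 0.17967708] [-2.45944984e-03  1.76148365e-01  9.84360534e-01  2.07314025e-04]
```

Emit:
{"api": "apply_moves", "payload": {
  "steps": [0,0,0,0,0,0,0,0]
}}

```text
clock: 1.68
position: [0.4404, 0.0168, 0.1823]
ee_rot: [0.001, 0.174, 0.985, 0.0]
contact_force: [-0.1, -0.2, 0.9]
width: 0.0857
gripper_force: 0.0
```

Emit:
{"api": "apply_moves", "payload": {
  "steps": [0.2,-0.7,-3,0,0.2,-0.7,-6,0,0.2,-0.7,-8,0,0.2,-0.7,-9,0,0.2,-0.7,-10.1,0,0.2,-0.7,-10.1,0,0.2,-0.7,-10.1,0]
}}

```text
clock: 2.27
position: [0.4424, 0.0097, 0.081]
ee_rot: [0.0, 0.174, 0.985, 0.0]
contact_force: [0.8, -0.6, -0.1]
width: 0.0857
gripper_force: 0.0
```

Emit:
{"api": "apply_moves", "payload": {
  "steps": [0,0,0,0,0,0,0,0,0,0,0,0,0,0,0,0,0,0,0,0,0,0,0,0,0,0,0,0,0,0,0,0],
  "jaw": 255,
  "newtons": 70
}}

```text
clock: 2.93
position: [0.4426, 0.0086, 0.0807]
ee_rot: [0.0, 0.175, 0.985, 0.0]
contact_force: [0.0, -0.1, 4.3]
width: 0.0127
gripper_force: 68.3
```

Emit:
{"api": "apply_moves", "payload": {
  "steps": [0,0,1,0,0,0,3,0,0,0,5,0,0,0,7,0,0,0,9,0,0,0,10,0,0,0,10,0,0,0,10,0]
}}

```text
clock: 3.6
position: [0.4418, 0.0086, 0.1801]
ee_rot: [-0.0, 0.175, 0.985, -0.0]
contact_force: [0.2, 1.0, -2.3]
width: 0.0128
gripper_force: 69.0
```

Run:
```python
from h import *
s=get_state(); print({k:s[k] for k in('position','ee_rot','contact_force','width','gripper_force')})
a=snap('top','top1'); b=snap('scene','scene1')
f=lambda im,x,y,w,h,s:cv2.convertScaleAbs(cv2.resize(im[y:y+h,x:x+w,::-1],None,fx=s,fy=s,interpolation=cv2.INTER_CUBIC),alpha=1.5)
cv2.imwrite('pics/c3.png',np.hstack([f(a,270,165,100,100,4),f(b,290,120,100,100,4)]))
```

```text
{'position': array([0.44184786, 0.00863792, 0.18005231]), 'ee_rot': array([-6.25530677e-05,  1.74861953e-01,  9.84592958e-01, -1.00121903e-05]), 'contact_force': array([ 0.18827254,  0.9728176 , -2.32760256]), 'width': 0.01276508972651105, 'gripper_force': 68.96370571106672}
```

View pics/c3.png

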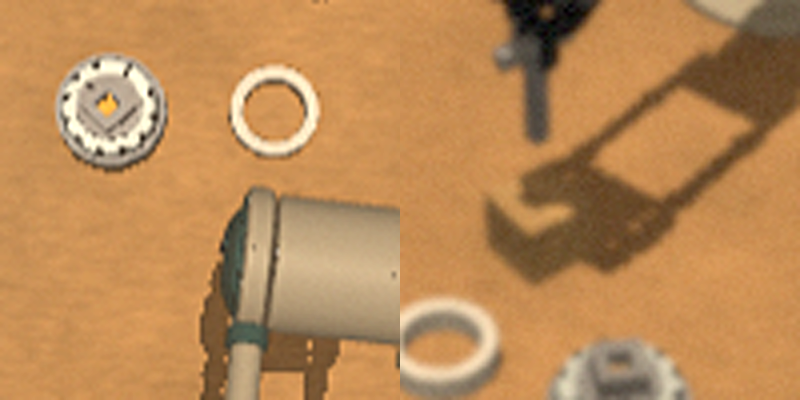

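The key is held clear of the holder: its shank end is at about scene (324,154). I'll carry it to above the nut and turn it to +39°.

Emit:
{"api": "apply_moves", "payload": {
  "steps": [1.8,1.9,0,6,3.6,3.9,0,12,5.4,5.8,0,18,7.1,7.7,0,24,8.9,9.7,0,30,10.7,11.6,0,36,12.5,13.5,0,42,14.3,15.5,0,48]
}}

```text
clock: 4.37
position: [0.585, 0.1644, 0.1783]
ee_rot: [-0.002, -0.243, 0.97, 0.0]
contact_force: [0.1, -0.8, -1.2]
width: 0.0126
gripper_force: 69.0
```

Emit:
{"api": "apply_moves", "payload": {
  "steps": [0,0,0,6,0,0,0,11,0,0,0,11,0,0,0,11]
}}

```text
clock: 4.7
position: [0.5844, 0.1636, 0.1786]
ee_rot: [-0.002, -0.332, 0.943, 0.0]
contact_force: [-0.2, 0.6, -0.8]
width: 0.0129
gripper_force: 68.9
```

Run:
```python
from h import *
from scipy.spatial.transform import Rotation as Ro
s=get_state(); print({k:s[k] for k in('position','ee_rot','contact_force','width','gripper_force')})
q=s['ee_rot'];R=Ro.from_quat([q[1],q[2],q[3],q[0]]).as_matrix(); print('bar yaw',np.degrees(np.arctan2(R[1,1],R[0,1]))-90, R[:,2])
b=snap('scene','scene2')
f=lambda im,x,y,w,h,s:cv2.convertScaleAbs(cv2.resize(im[y:y+h,x:x+w,::-1],None,fx=s,fy=s,interpolation=cv2.INTER_CUBIC),alpha=1.6)
cv2.imwrite('pics/c4.png',f(b,310,160,70,70,8))
p=s['position']; print(proj('scene',[p+[0,0,-.069],[.585,.164,.088],[.585,.164,.063]]))
```

```text
{'position': array([0.58435813, 0.16359899, 0.17864115]), 'ee_rot': array([-1.56477328e-03, -3.31670956e-01,  9.43393789e-01,  2.97254800e-04]), 'contact_force': array([-0.16526983,  0.61620121, -0.80081249]), 'width': 0.012946596088703835, 'gripper_force': 68.94044291228056}
bar yaw 38.74037911454516 [-3.14957635e-03 -4.77123034e-04 -9.99994926e-01]
[[344.67466742 203.3716722 ]
 [344.58588961 209.18422334]
 [344.47526116 215.49906196]]
```

View pics/c4.png

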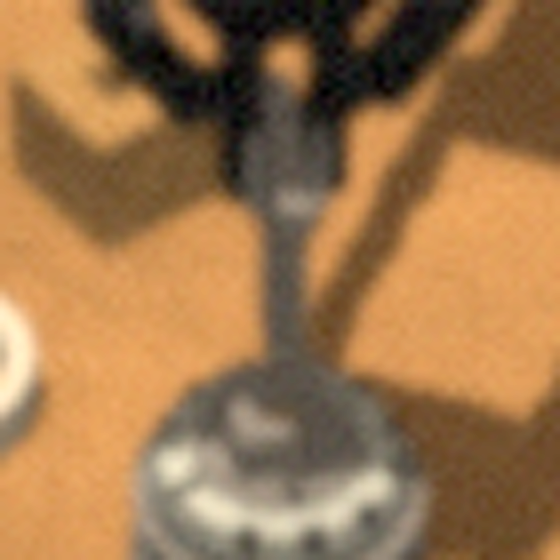

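Run:
```python
from meas import *
im=cv2.imread('pics/scene2.png'); g=cv2.resize(im[180:208,325:365],None,fx=S,fy=S,interpolation=cv2.INTER_CUBIC).astype(float)
sat=g[...,2]-g[...,0]  # R-B
c=[]
for r in range(50,150,8):
    row=sat[r]; m0=row[110:130].min(); hi=np.median(np.r_[row[60:95],row[150:170]]); t=(m0+hi)/2
    i=120
    a=i
    while row[a]<t:a-=1
    b=i
    while row[b]<t:b+=1
    c.append(((r+.5)/S-.5+180,((a+b+1)/2)/S-.5+325,(b-a)/S))
print(np.round(c,2))
s=get_state()['position']; print(proj('scene',[s+[0,0,d] for d in(-.03,-.05,-.069)]))
print('unit', proj('scene',[[.5856,.1657,.063],[.5853,.1633,.063]]))
i0=cv2.imread('pics/scene0.png')[:,:,::-1]
for x,y,w,h in ((320,195,50,50),):
    H=hsv(up(i0,x,y,w,h)).astype(int); 
    br=(H[...,1]>110)&(H[...,0]<25); m=np.zeros_like(br); m[80:110,125:170]=1  
    ys,xs=np.nonzero(br&m); print('brass',(xs.mean()+.5)/S-.5+x,(ys.mean()+.5)/S-.5+y,len(xs))
    low=H[...,1]<75; P=pts(low,x,y); print('unit x range',P[:,0].min(),P[:,0].max())
print('dpx/dx,dy',np.diff(proj('scene',[[.585,.164,.088],[.595,.164,.088]]),axis=0),np.diff(proj('scene',[[.585,.164,.088],[.585,.174,.088]]),axis=0))
```

```text
[[187.92 345.42   7.  ]
 [189.25 345.17   6.17]
 [190.58 345.     5.5 ]
 [191.92 345.     5.5 ]
 [193.25 345.     5.83]
 [194.58 345.     5.5 ]
 [195.92 345.17   5.83]
 [197.25 345.33   6.17]
 [198.58 346.92   9.33]
 [199.92 347.58  10.33]
 [201.25 346.42   7.67]
 [202.58 346.92   8.67]
 [203.92 346.75   8.67]]
[[344.79005497 192.79437563]
 [344.69827085 198.21975981]
 [344.61229129 203.2615416 ]]
unit [[344.90111726 215.87007553]
 [344.19934977 215.47158653]]
brass 343.60333333333335 210.86333333333334 50
unit x range 326.4166666666667 361.75
dpx/dx,dy [[-1.87444082  2.30167877]] [[3.206488   1.37803253]]
```

Emit:
{"api": "apply_moves", "payload": {
  "steps": [0.06,-0.06,-0.5,0,0.06,-0.06,-1.2,0,0.06,-0.06,-1.8,0,0.06,-0.06,-1.8,0,0.06,-0.06,-1.8,0]
}}

```text
clock: 5.17
position: [0.5851, 0.1629, 0.1615]
ee_rot: [-0.001, -0.332, 0.943, 0.0]
contact_force: [0.1, -0.0, -1.3]
width: 0.0133
gripper_force: 68.9
```

Emit:
{"api": "apply_moves", "payload": {
  "steps": [0,0,-0.2,0,0,0,-0.4,0,0,0,-0.6,0,0,0,-0.6,0]
}}

```text
clock: 5.5
position: [0.5855, 0.1631, 0.156]
ee_rot: [-0.0, -0.333, 0.943, 0.0]
contact_force: [0.1, 0.2, -2.5]
width: 0.0129
gripper_force: 68.9
```

Emit:
{"api": "apply_moves", "payload": {
  "steps": [0,0,-0.1,0,0,0,-0.2,0,0,0,-0.3,0,0,0,-0.3,0]
}}

```text
clock: 5.83
position: [0.5857, 0.1631, 0.1531]
ee_rot: [-0.0, -0.333, 0.943, 0.0]
contact_force: [-0.6, -0.2, -2.5]
width: 0.0126
gripper_force: 68.9
```

Emit:
{"api": "apply_moves", "payload": {
  "steps": [0,0,-0.1,0,0,0,-0.2,0,0,0,-0.3,0,0,0,-0.3,0]
}}

```text
clock: 6.17
position: [0.5858, 0.1631, 0.1501]
ee_rot: [0.0, -0.333, 0.943, 0.0]
contact_force: [-0.6, 0.2, -1.4]
width: 0.0128
gripper_force: 68.9
```

Emit:
{"api": "apply_moves", "payload": {
  "steps": [0,0,-0.1,0,0,0,-0.2,0,0,0,-0.3,0,0,0,-0.3,0]
}}

```text
clock: 6.5
position: [0.5858, 0.1631, 0.1471]
ee_rot: [0.0, -0.333, 0.943, 0.0]
contact_force: [0.5, -0.0, -1.7]
width: 0.0131
gripper_force: 68.9
```

Emit:
{"api": "apply_moves", "payload": {
  "steps": [0,0,-0.1,0,0,0,-0.2,0,0,0,-0.3,0,0,0,-0.3,0]
}}

```text
clock: 6.83
position: [0.5858, 0.1631, 0.1441]
ee_rot: [0.0, -0.333, 0.943, 0.0]
contact_force: [-0.4, 0.3, -2.7]
width: 0.0129
gripper_force: 68.9
```

Emit:
{"api": "apply_moves", "payload": {
  "steps": [0,0,-0.05,0,0,0,-0.1,0,0,0,-0.1,0]
}}

```text
clock: 7.08
position: [0.5858, 0.1631, 0.1433]
ee_rot: [0.0, -0.333, 0.943, 0.0]
contact_force: [0.3, 1.1, -1.4]
width: 0.0127
gripper_force: 68.9
```

Emit:
{"api": "apply_moves", "payload": {
  "steps": [0,0,-0.05,0,0,0,-0.05,0,0,0,-0.05,0]
}}

```text
clock: 7.33
position: [0.5858, 0.1631, 0.1428]
ee_rot: [0.0, -0.333, 0.943, 0.0]
contact_force: [0.9, -0.1, -1.4]
width: 0.0127
gripper_force: 68.9
```

Emit:
{"api": "apply_moves", "payload": {
  "steps": [0,0,-0.05,0,0,0,-0.05,0,0,0,-0.05,0]
}}

```text
clock: 7.58
position: [0.5858, 0.1631, 0.1423]
ee_rot: [0.0, -0.333, 0.943, 0.0]
contact_force: [0.8, 0.0, -2.0]
width: 0.0131
gripper_force: 68.9
```

Emit:
{"api": "apply_moves", "payload": {
  "steps": [0,0,-0.05,0,0,0,-0.05,0,0,0,-0.05,0]
}}

```text
clock: 7.83
position: [0.5858, 0.1631, 0.1418]
ee_rot: [0.0, -0.333, 0.943, 0.0]
contact_force: [0.4, 0.1, -1.7]
width: 0.0128
gripper_force: 68.9
```

Emit:
{"api": "apply_moves", "payload": {
  "steps": [0,0,-0.05,0,0,0,-0.05,0,0,0,-0.05,0]
}}

```text
clock: 8.08
position: [0.5858, 0.1631, 0.1413]
ee_rot: [0.0, -0.333, 0.943, 0.0]
contact_force: [0.1, 0.5, -1.9]
width: 0.013
gripper_force: 68.9
```

Emit:
{"api": "apply_moves", "payload": {
  "steps": [0,0,-0.04,0,0,0,-0.04,0,0,0,-0.04,0]
}}

```text
clock: 8.33
position: [0.5858, 0.1631, 0.1412]
ee_rot: [0.0, -0.333, 0.943, 0.0]
contact_force: [-0.2, 0.4, -0.4]
width: 0.0128
gripper_force: 69.2
```

Emit:
{"api": "apply_moves", "payload": {
  "steps": [0,0,-0.04,0,0,0,-0.04,0,0,0,-0.04,0]
}}

```text
clock: 8.58
position: [0.5859, 0.1632, 0.1411]
ee_rot: [0.0, -0.333, 0.943, 0.0]
contact_force: [-0.5, 0.6, 4.0]
width: 0.0129
gripper_force: 69.7
```

Emit:
{"api": "apply_moves", "payload": {
  "steps": [0,0,-0.02,0,0,0,-0.02,0,0,0,-0.02,0]
}}

```text
clock: 8.83
position: [0.5859, 0.1632, 0.1411]
ee_rot: [0.0, -0.333, 0.943, -0.0]
contact_force: [-0.4, 0.6, 5.8]
width: 0.0132
gripper_force: 69.9
```

Emit:
{"api": "apply_moves", "payload": {
  "steps": [0,0,0,-2,0,0,0,-4,0,0,0,-6,0,0,0,-8,0,0,0,-8]
}}

```text
clock: 9.25
position: [0.586, 0.1636, 0.1411]
ee_rot: [0.001, -0.266, 0.964, 0.0]
contact_force: [-1.5, 0.8, 5.3]
width: 0.0129
gripper_force: 69.9
```

Run:
```python
from h import *
s=get_state(); print(s['contact_force'],s['moment'],s['qpos'])
```

```text
[-1.49202891  0.80325837  5.31753905] [0.3226494  0.16151838 0.11168142] [ 1.57417756e-01  3.85414982e-01  1.57203722e+00  8.97659102e-04
  1.18289336e+00 -1.95163462e+00]
```

Emit:
{"api": "apply_moves", "payload": {
  "steps": [0,0,0.01,-2,0,0,0.02,-4,0,0,0.03,-6,0,0,0.03,-8,0,0,0.03,-8]
}}

```text
clock: 9.67
position: [0.5859, 0.1636, 0.1414]
ee_rot: [0.001, -0.198, 0.98, 0.0]
contact_force: [-0.4, 0.9, 4.6]
width: 0.0131
gripper_force: 69.9
```

Emit:
{"api": "apply_moves", "payload": {
  "steps": [0,0,0.01,-2,0,0,0.02,-4,0,0,0.03,-6,0,0,0.03,-8,0,0,0.04,-10,0,0,0.04,-10]
}}

```text
clock: 10.17
position: [0.5859, 0.1635, 0.1418]
ee_rot: [0.0, -0.112, 0.994, 0.0]
contact_force: [-1.3, 2.0, 5.7]
width: 0.0127
gripper_force: 70.0
```

Emit:
{"api": "apply_moves", "payload": {
  "steps": [0,0,0.01,-2,0,0,0.02,-4,0,0,0.03,-6,0,0,0.035,-8,0,0,0.045,-10,0,0,0.05,-12,0,0,0.06,-14,0,0,0.06,-14]
}}

```text
clock: 10.83
position: [0.5858, 0.1636, 0.1425]
ee_rot: [0.0, 0.01, 1.0, 0.0]
contact_force: [-1.5, 1.1, 5.7]
width: 0.013
gripper_force: 70.0
```

Emit:
{"api": "apply_moves", "payload": {
  "steps": [0,0,0.01,-2,0,0,0.02,-4,0,0,0.03,-6,0,0,0.035,-8,0,0,0.045,-10,0,0,0.05,-12,0,0,0.06,-14,0,0,0.06,-14]
}}

```text
clock: 11.5
position: [0.5857, 0.1636, 0.1431]
ee_rot: [0.0, 0.132, 0.991, 0.001]
contact_force: [-1.4, 1.9, 6.5]
width: 0.013
gripper_force: 70.1
```

Run:
```python
from h import *
s=get_state(); print(s['contact_force'],s['moment'],s['position'],s['ee_rot'])
a=snap('scene','scene3');t=snap('top','top3')
f=lambda im,x,y,w,h,s:cv2.convertScaleAbs(cv2.resize(im[y:y+h,x:x+w,::-1],None,fx=s,fy=s,interpolation=cv2.INTER_CUBIC),alpha=1.7)
cv2.imwrite('pics/c5.png',np.hstack([f(a,320,195,50,50,8),f(t,278,173,40,40,10)]))
```

```text
[-1.35931147  1.90158444  6.45431764] [0.21522014 0.35413353 0.13875908] [0.58565547 0.16359722 0.14305631] [1.61050210e-04 1.32027754e-01 9.91245876e-01 5.09916304e-04]
```

View pics/c5.png

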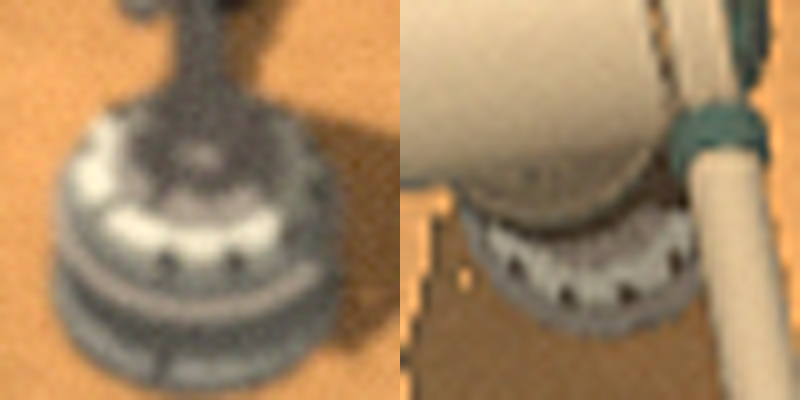

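The frame shows the key seated in the nut with no sign of disturbance, but the lines can't be made out. I'll get the unit's yaw from the notch pattern in the first top picture.

Run:
```python
from h import *
im=cv2.imread('pics/top0.png'); g=im.max(2).astype(np.float32)
c=np.array([.5853,.1633])
th=np.radians(np.arange(0,360,1)); 
def samp(R,z,c=c):
    P=np.c_[c[0]+R*np.cos(th),c[1]+R*np.sin(th),np.full(360,z)]; q=proj('top',P).astype(np.float32)
    return cv2.remap(g,q[None,:,0],q[None,:,1],cv2.INTER_CUBIC)[0]
from scipy.signal import find_peaks
p=np.mean([samp(r,.063) for r in(.036,.038,.040)],0)
k,_=find_peaks(-np.r_[p,p[:20]],prominence=12); print('collar',[(int(i)%360,int(p[i%360])) for i in k])
p=np.mean([samp(r,.063) for r in(.031,.032,.033,.034)],0)
k,_=find_peaks(-np.r_[p,p[:20]],prominence=12); print('inner',[(int(i)%360,int(p[i%360])) for i in k])
p=np.mean([samp(r,.068) for r in(.023,.025,.027)],0)
k,_=find_peaks(-np.r_[p,p[:20]],prominence=10); print('flange',[(int(i)%360,int(p[i%360])) for i in k])
```

```text
collar [(16, 58), (47, 91), (77, 86), (106, 116), (134, 120), (165, 119), (196, 114), (227, 109), (255, 123), (286, 82), (332, 75), (16, 58)]
inner [(16, 162), (62, 151), (111, 153), (138, 158), (153, 151), (185, 134), (208, 136), (276, 158), (331, 54)]
flange [(42, 63), (98, 115), (180, 92), (260, 93)]
```

The notch symmetry and the line both put the unit at −29°. With the key's play of about 8°, the nut is now at about −7°, so about −22° remains.

Emit:
{"api": "apply_moves", "payload": {
  "steps": [0,0,0.01,-2,0,0,0.02,-4,0,0,0.03,-6,0,0,0.035,-8,0,0,0.045,-10,0,0,0.05,-12,0,0,0.06,-14,0,0,0.06,-14]
}}

```text
clock: 12.27
position: [0.5855, 0.1637, 0.1436]
ee_rot: [-0.0, 0.252, 0.968, 0.001]
contact_force: [-2.7, 1.3, 6.3]
width: 0.013
gripper_force: 70.1
```

Emit:
{"api": "apply_moves", "payload": {
  "steps": [0,0,0.01,-2,0,0,0.02,-4,0,0,0.03,-6,0,0,0.035,-8,0,0,0.035,-8,0,0,0.035,-8]
}}

```text
clock: 12.77
position: [0.5855, 0.1637, 0.144]
ee_rot: [-0.0, 0.318, 0.948, 0.001]
contact_force: [-1.7, 1.8, 6.0]
width: 0.0129
gripper_force: 70.1
```

Run:
```python
from h import *
s=get_state(); print(s['contact_force'],s['moment'],s['position'],s['ee_rot'],-2*np.degrees(np.arctan2(s['ee_rot'][1],s['ee_rot'][2])))
```

```text
[-1.72179357  1.83879118  6.02270775] [0.28375793 0.40599023 0.13703878] [0.58547871 0.16373968 0.14401602] [-1.08387342e-04  3.18272158e-01  9.47999190e-01  5.97853965e-04] -37.11693606767168
```

Emit:
{"api": "apply_moves", "payload": {
  "steps": [0,0,0,3,0,0,0,6,0,0,0,7,0,0,0,7,0,0,0.3,7,0,0,0.8,7,0,0,1.5,7,0,0,1.5,7]
}}

```text
clock: 13.43
position: [0.5864, 0.1629, 0.1593]
ee_rot: [0.001, 0.26, 0.966, 0.0]
contact_force: [0.1, -0.7, -1.5]
width: 0.0127
gripper_force: 69.0
```

Emit:
{"api": "apply_moves", "payload": {
  "steps": [0,0,1,0,0,0,2.5,0,0,0,4,0,0,0,4,0,-4,-4,4,3,-8,-8,4,6,-8,-8,4,8,-8,-8,4,8]
}}

```text
clock: 14.1
position: [0.4998, 0.0798, 0.1974]
ee_rot: [-0.003, 0.192, 0.981, -0.002]
contact_force: [-0.5, 0.7, -2.4]
width: 0.0125
gripper_force: 69.3
```

Run:
```python
from h import *
from scipy.signal import find_peaks
s=get_state(); print(s['contact_force'],s['position'],-2*np.degrees(np.arctan2(s['ee_rot'][1],s['ee_rot'][2])))
t=snap('top','top4');a=snap('scene','scene4')
f=lambda im,x,y,w,h,s:cv2.convertScaleAbs(cv2.resize(im[y:y+h,x:x+w,::-1],None,fx=s,fy=s,interpolation=cv2.INTER_CUBIC),alpha=1.7)
cv2.imwrite('pics/c6.png',np.hstack([f(a,320,195,50,50,8),f(t,278,173,40,40,10)]))
```

```text
[-0.45085385  0.69717807 -2.44961495] [0.49982184 0.07978834 0.19743243] -22.19586984236861
```

View pics/c6.png

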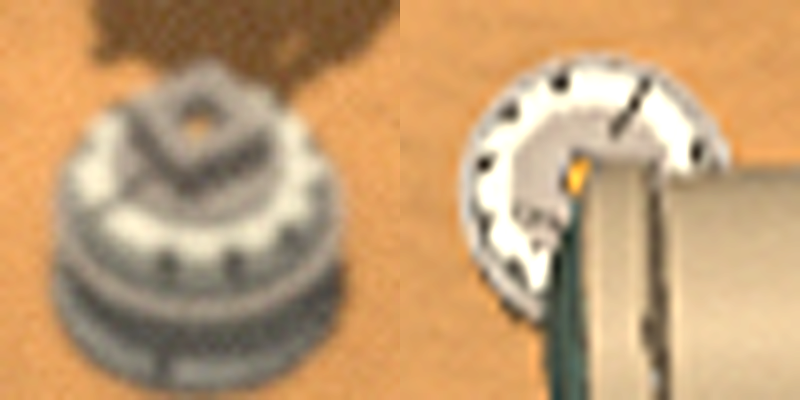

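The nut line at crop (620,125) is collinear with the collar line at (638,90), so the mark is met. Now the key goes back to the holder.

Emit:
{"api": "apply_moves", "payload": {
  "steps": [-3,-3.5,0,2,-5.8,-7.1,0,2,-5.8,-7.1,0,2,-5.8,-7.1,0,2,-5.8,-7.1,0,2]
}}

```text
clock: 14.62
position: [0.4491, 0.0124, 0.1985]
ee_rot: [0.001, 0.175, 0.984, 0.001]
contact_force: [-0.1, 0.1, -1.4]
width: 0.0126
gripper_force: 69.6
```

Emit:
{"api": "apply_moves", "payload": {
  "steps": [0,0,0,0,0,0,0,0]
}}

```text
clock: 14.78
position: [0.4492, 0.013, 0.1982]
ee_rot: [0.0, 0.174, 0.985, 0.0]
contact_force: [0.1, -0.1, -2.0]
width: 0.0125
gripper_force: 69.6
```

Emit:
{"api": "apply_moves", "payload": {
  "steps": [-0.67,-0.43,-1,0,-0.67,-0.43,-3,0,-0.67,-0.43,-5,0,-0.67,-0.43,-6.7,0,-0.67,-0.43,-6.7,0,-0.67,-0.43,-6.7,0]
}}

```text
clock: 15.28
position: [0.4411, 0.0085, 0.1306]
ee_rot: [-0.001, 0.174, 0.985, 0.0]
contact_force: [0.3, 0.7, -1.7]
width: 0.0127
gripper_force: 69.5
```

Emit:
{"api": "apply_moves", "payload": {
  "steps": [0,0,-0.2,0,0,0,-0.4,0,0,0,-0.6,0,0,0,-0.8,0,0,0,-0.9,0,0,0,-0.9,0]
}}

```text
clock: 15.78
position: [0.4409, 0.0078, 0.1222]
ee_rot: [-0.0, 0.175, 0.985, 0.0]
contact_force: [0.2, 0.4, -1.1]
width: 0.0126
gripper_force: 69.5
```

Emit:
{"api": "apply_moves", "payload": {
  "steps": [0.07,0.04,0,0,0.14,0.08,-0.3,0,0.14,0.08,-0.6,0,0.14,0.08,-0.9,0,0.14,0.08,-1.2,0,0.14,0.08,-1.2,0]
}}

```text
clock: 16.28
position: [0.4418, 0.0087, 0.1094]
ee_rot: [-0.001, 0.175, 0.985, 0.0]
contact_force: [0.1, -0.7, -1.5]
width: 0.0126
gripper_force: 69.5
```

Emit:
{"api": "apply_moves", "payload": {
  "steps": [0,0,-0.4,0,0,0,-0.8,0,0,0,-1.2,0,0,0,-1.6,0,0,0,-2,0,0,0,-2.4,0,0,0,-2.6,0,0,0,-2.6,0]
}}

```text
clock: 16.95
position: [0.442, 0.0087, 0.0836]
ee_rot: [-0.001, 0.175, 0.985, 0.0]
contact_force: [-0.4, -0.4, -1.8]
width: 0.0131
gripper_force: 69.5
```

Emit:
{"api": "apply_moves", "payload": {
  "steps": [0,0,-0.1,0,0,0,-0.2,0,0,0,-0.2,0]
}}

```text
clock: 17.2
position: [0.4425, 0.0086, 0.0822]
ee_rot: [0.0, 0.175, 0.985, 0.0]
contact_force: [0.5, -0.0, -1.2]
width: 0.0127
gripper_force: 69.5
```

Emit:
{"api": "apply_moves", "payload": {
  "steps": [0,0,-0.05,0,0,0,-0.05,0,0,0,-0.05,0]
}}

```text
clock: 17.45
position: [0.4425, 0.0086, 0.0818]
ee_rot: [0.0, 0.175, 0.985, 0.0]
contact_force: [-0.3, -0.1, -1.1]
width: 0.0127
gripper_force: 69.5
```

Emit:
{"api": "apply_moves", "payload": {
  "steps": [0,0,-0.04,0,0,0,-0.08,0,0,0,-0.08,0]
}}

```text
clock: 17.7
position: [0.4424, 0.0086, 0.0808]
ee_rot: [-0.0, 0.175, 0.985, 0.0]
contact_force: [-0.0, 0.1, -2.9]
width: 0.0127
gripper_force: 69.5
```

Emit:
{"api": "apply_moves", "payload": {
  "steps": [0,0,0,0,0,0,0,0,0,0,0,0,0,0,0,0,0,0,0,0,0,0,0,0,0,0,0,0,0,0,0,0],
  "jaw": 0
}}

```text
clock: 18.37
position: [0.4424, 0.0086, 0.0809]
ee_rot: [0.0, 0.175, 0.985, 0.0]
contact_force: [0.2, -0.3, -0.2]
width: 0.0852
gripper_force: 0.0
```

Emit:
{"api": "apply_moves", "payload": {
  "steps": [0,0,0,0,0,0,1,0,0,0,3,0,0,0,6,0,0,0,9,0,0,0,12,0,0,0,12,0,0,0,12,0]
}}

```text
clock: 19.03
position: [0.4436, 0.0084, 0.2025]
ee_rot: [0.002, 0.175, 0.985, 0.0]
contact_force: [0.3, -0.6, -0.1]
width: 0.0854
gripper_force: 0.0
```

Run:
```python
from h import *
s=get_state(); print(s['contact_force'],s['position'],s['width'])
t=snap('top','top5');a=snap('scene','scene5')
f=lambda im,x,y,w,h,s:cv2.convertScaleAbs(cv2.resize(im[y:y+h,x:x+w,::-1],None,fx=s,fy=s,interpolation=cv2.INTER_CUBIC),alpha=1.7)
cv2.imwrite('pics/c7.png',np.hstack([f(a,290,130,100,100,4),f(t,278,173,40,40,10)]))
```

```text
[ 0.27028631 -0.6358104  -0.1273383 ] [0.44359784 0.00844603 0.20248604] 0.08543516083009013
```

View pics/c7.png

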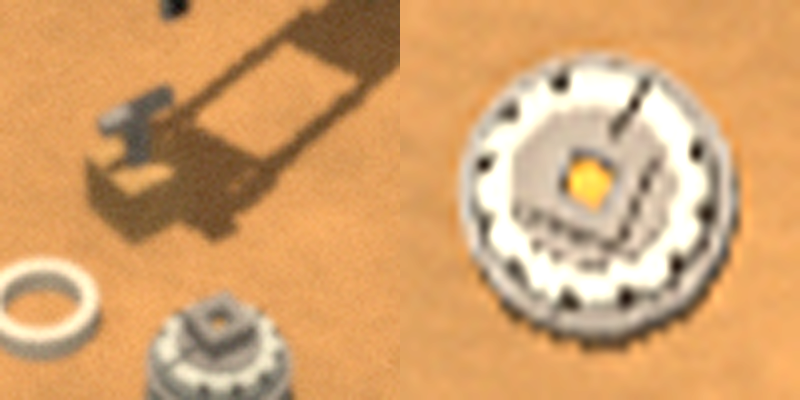

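The key stands upright in the holder at crop (135,125), and the nut and collar lines form one straight line at (630,105). Handing in.

```bash
python3 -c "
from rig import *
print(sign_off())"
```

```text
the job is handed in; nothing more can be done
None
```

I handed the job in at about 19 s: the nut's line meets the collar's line, the key stands released and upright in its holder, and nothing else was touched; sign-off returned no verdict.

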